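# Open the child-locked cupboard

### The arm

A 7-joint arm with a two-finger parallel gripper is mounted at the origin on a cart in front of the work surface, level with it; the furniture and walls round the work are solid. World frame = base frame: x ahead of the robot, y to its left, z up, the work surface at z = 0. Lengths are in m, angles in rad, forces in N, time in s.
With the tool pointing down it reaches from about 0.425 to 0.875 m from the base axis. Payload 4.7 kg.
Tool frame: the origin (TCP) lies at the very end of the fingers, on their centre line; the grasp point (between the pads) lies 19 mm behind it; z points along the fingers, y is the line along which they close (so a half turn about z gives the same grasp; the last joint's range is limited). The gripper opens to 87 mm and grips with 3 to 60 N. Pads are 19 mm wide; open, the fingers measure 117 mm over their backs; the gripper's body (75 mm by 190 mm) begins 51 mm behind the grasp point.
Start: joints at [1.232, 0.321, -0.07, 1.45, 0.023, 1.371, -0.057], TCP at [0.225, -0.61, 0.223] pointing down, gripper open.
Joint ranges: [-2.86, 2.86], [-0.3, 2.09], [-1.38, 1.24], [0.06, 2.45], [-1.56, 4.7], [0.09, 2.05], [-2.69, 2.69]. Speed limits (rad/s): [2.57, 2.57, 3.14, 3.14, 3.14, 3.14, 3.14].

### API

Orientations are given as a 3x3 rotation matrix whose columns are the frame's x, y, z axes.
In Python, from bench import observe, cams, r, nets gives the robot as it stands.
- The arm moves only by the tool carry_out, never from a script. Its argument "targets" is a list of rows, each a list of 5 numbers: the closure, from 0 (fully open) to 1 (shut), then the shift along the tool's x, y, z in mm, then the turn about the tool's z in rad. In form: [[jaw, x, y, z, spin], ...]. A call has 1 to 8 rows; each row shifts and turns the commanded pose from where the row before left it, along the tool's axes as they then stand; what a row does not reach is not made up. A row lasts 1/10 s, in which the tool goes at most 50 mm and 8.59 degrees, less where a joint would pass 70% of its speed; a pose out of reach is approached as far as the arm can. A call is refused whole if a number of a shift passes 50 or a number of a turn 0.15, either way. A call with a gripper value outside its range is refused whole. The fingers move at their own pace and stop on an object; "newtons" is the grip in N (left out, the last holds). Time passes only in rows, so rows that do not move let the fingers close. It gives the time, the measured TCP pose, the force, the opening and the grip force at its end, in the units of the state.
- observe(): the state, without advancing time (a new reading comes with each control period).
- cams.read_camera(name): name is "scene" or "top"; returns (picture, depth): 400x640x3 uint8, red, green, blue; 400x640 float32, m along the optical axis (not along the pixel's ray), 0 where there is no reading.
- cams.camera_model(name): a dict with "fx", "fy", "cx", "cy" (pixels), "origin" and "rotation" of the camera in the world. Camera axes: x right, y down, z forward; pixel columns grow to the right and rows downward; lengths in m; the calibration is good to about 2 mm. A picture is of the moment at which its call begins. camera_model takes no time and is no camera call.
- r.hand_in(): hands the job in; it is judged then, once.
Trained networks look in the newest picture that a camera, given by its name, has taken for a name from the list of things; names that differ only in an ending like _2 or _b are one class to them, and where a whole thing is asked for, a point or a joint stands for the part that bears it (a point fixed in the world has none). Each returns a list of dicts, best first, with "confidence" (0 to 1); they miss things now and then, are a little off and sometimes report something else, mostly with a low value. They report only what shows in the picture. A call takes as long as a camera call.
- nets.cut_out(camera, query): "mask" (400x640 bool, what is visible of it).
- nets.pinpoint(camera, query): "position" ([x, y, z] in m, in the coordinates of the camera as it stood for that picture, good to about 4 mm: a listed point, or the origin of a listed thing).
The state is a dict: "time_s": time; "q": joint angles; "joint_vel": joint speeds; "joint_torque": joint torques, N m; "position": TCP position; "eef_rot": TCP orientation; "ft_force": force on the tool from outside, world axes, zero at the start; "torque": the same for the moment, N m; "grip_width": opening from 0.0 (shut) to 1.0 (fully open); "gripper_force": force on a finger pad.
Only numpy, scipy, OpenCV 4.12 (cv2) and the standard library are available. Lean on these libraries where they do the work, as an engineer would, in place of code of your own. Each camera call takes 0.05 s, during which the arm holds its last target. There are 200 camera calls.

### The job

First lift the shaker and the small tin out of the way of the little cupboard's door and stand them upright on the worktop beyond its swing, while the door is still on its safety catch. Then reach in over the top of the door, press the hidden catch down while pulling the door outwards, and swing the door open to a right angle. Leave the door open like that, and do not move the pepper mill, the cup or the jar or tip anything over.

Things in the scene. Friction and masses are not known exactly. Their poses are not given: they have to be found in the camera images.
- cupboard: Brown wooden cupboard, fixed, 120 deep, 192 wide, 232 high; origin: centre of its underside. Own x points into it, y along its front to the door's free edge. Front plane x=-60; the door lies before it. Open slot over the door, from its top edge (z=133) to the top board's underside (z=218); the board ends at the front plane, so only a tool leaning inwards and down gets to the catch. Inside: fixed tin, matchbox, under 72 high
- door_hinge (a point): On the door's upright hinge axis, level with the door's top edge; x=-60, y=-90, z=133 in the cupboard's frame. The axis lies in the door's inner face. Own axes turn with the door: x inwards, square to it, y along it to its free edge. The door's panel: 172 from axis to free edge, 14 thick, z=8 to 133; round dark knob, 24 across, z=70, 152 from the axis, reaching 39 outwards from the inner face
- door_edge (a point): Upper free corner of the door's inner face, 172 from the hinge axis. Axes as door_hinge
- door (a joint): Angle of the cupboard's door, rad: 0 shut, grows as it swings outwards, stop at 1.65. Starts ajar, at 0.03 to 0.15. Stays where it is left (hinge friction 0.05 N m, no spring). Unless the catch is held down it stops at about 0.17
- catch (a joint): Angle of the safety catch, rad: 0 up, 0.35 fully down; springs up. White tongue, 80 long, 26 wide, hinged on the door's inner face 20 below its top edge, pointing square inwards. A tooth on its side, 66 from its hinge, is held by a keeper on the cupboard's side wall when the door is at 0.17; it passes under once the catch is at 0.16 or more and is past at door 0.28
- catch_pad (a point): Centre of the top face of the thumb pad (34 x 34) on the catch: 37 inwards from the door's inner face, 13 below the door's top edge, 105 from the door's hinge axis. Press it down: 1.5 N to start, 4 N at 7 mm (catch 0.19), 6 N at the stop. Own x points inwards, z up, and turn with the catch. 15 free beside the pad on the keeper's side, more on the other
- shelf_front (a point): Fixed: middle of the front top edge of the long, low shelf at the back of the worktop, which runs along y, 500 long, 192 above the worktop; mugs on it reach 100 higher. Keep hand and arm clear of it. The marble worktop itself (height 0) reaches from 293 in front of this edge back to under it, and from 320 to the right to 320 to the left of this point
- shaker: Small shaker, clear with a grey filling and a grey domed cap, 90 high, 44 diameter up to z = 66, then 34 diameter. Stands in front of the door. Origin: centre of its underside, z up
- tin: Small round food tin, 72 high, 58 diameter. Stands in front of the door. Origin: centre of its underside, z up
- pepper_mill: Bystander: dark brown wooden pepper mill, 170 high, 58 diameter. Origin: centre of its underside
- cup: Bystander: white cup with dark stripes, 50 high, bowl 65 diameter centred 12 to +y of its origin, handle to -y reaching 44 from the origin. Origin: on its underside
- jar: Bystander: squat glass jar with a yellow lid, 80 high, 60 diameter. Origin: centre of its underside

How it is judged:
On the way, in this order (a step that is already met when the one before it is completed fails the run):
1. the shaker and the tin both stand upright on the worktop beyond the door's swing, let go, with the door still on its catch (horizontal distance between each of shaker, tin and door_hinge above 0.195 m and angle between each of shaker, tin's own z axis and vertical below 0.15 rad and height (world z) of shaker between -0.02 and 0.012 m and contact force between each of shaker, tin and the fingers below 0.3 N and height (world z) of tin between -0.02 and 0.012 m and value of joint door below 0.2 rad), for 0.2 s.
2. the catch is held down and the door is pulled past it (value of joint catch above 0.1 rad and value of joint door above 0.19 rad).
3. the door is open to a right angle (value of joint door above 1.35 rad), for 0.2 s.
At the end, for the whole second after the job is handed in: The door rests open at more than 1.35 rad (77 degrees); the shaker and the tin stand still and upright (within 0.15 rad) on the worktop, let go, their centres more than 195 mm from the door's hinge axis (value of joint door above 1.35 rad and velocity of joint door between -0.05 and 0.05 rad/s and horizontal distance between each of shaker, tin and door_hinge above 0.195 m and angle between each of shaker, tin's own z axis and vertical below 0.15 rad and height (world z) of shaker between -0.02 and 0.012 m and contact force between each of shaker, tin and the fingers below 0.3 N and height (world z) of tin between -0.02 and 0.012 m and linear speed of each of shaker, tin below 0.02 m/s); the robot touches nothing.
It fails at once if the pepper mill is moved more than 25 mm (distance of pepper_mill from where it was at the start of the episode above 0.025 m).
It fails at once if the cup is moved more than 25 mm (distance of cup from where it was at the start of the episode above 0.025 m).
It fails at once if the jar is moved more than 25 mm (distance of jar from where it was at the start of the episode above 0.025 m).
It fails at once if the shaker is tipped over (angle between shaker's own z axis and vertical above 0.7 rad).
It fails at once if the tin is tipped over (angle between tin's own z axis and vertical above 0.7 rad).
It also fails if it takes over 67 s, if anything falls off the work surface, if the arm or the gripper's body presses on something with over 40 N, if the wrist force passes 120 N, or if a joint passes its speed limit or range.

## Working session

There is one attempt and no reset: what is moved stays moved. The work goes in short steps, Python scripts to look and compute and a tool call to move; the robot and the scene stay as the last step left them, time stands still between calls to the robot, and variables do not carry over. Pictures are saved under pics/ and viewed, at most 10 in all, crops included, and the job is handed in when it is done.

Besides the shell and the picture viewer there is one more tool, called after ">>>" by a JSON object that holds its "name" and its "arguments". carry_out: Moves the arm, as the interface text tells. Its arguments: {"type":"object","properties":{"targets":{"type":"array"},"newtons":{"type":"number"}},"required":["targets"]}

```bash
ls; mkdir -p pics; cat > h.py <<'E'
import numpy as np, cv2
from bench import observe, cams, r, nets
def w(cam,p):
    m=cams.camera_model(cam); return np.array(m["rotation"])@np.array(p)+np.array(m["origin"])
def shot(cam,name):
    p,d=cams.read_camera(cam); cv2.imwrite("pics/"+name,p[:,:,::-1]); return p,d
def cloud(cam,d,mask):
    m=cams.camera_model(cam); v,u=np.nonzero(mask&(d>0)); z=d[v,u]
    P=np.stack([(u-m["cx"])/m["fx"]*z,(v-m["cy"])/m["fy"]*z,z],1)
    return P@np.array(m["rotation"]).T+np.array(m["origin"])
E
python3 - <<'E'
from h import *
np.set_printoptions(precision=3,suppress=True)
for c in ["scene","top"]:
    p,d=shot(c,c+"0.png"); print(c,np.array(cams.camera_model(c)["origin"]))
    np.save(c+"d.npy",d)
    for q in ["cupboard","door_hinge","door_edge","catch_pad","shelf_front","shaker","tin","pepper_mill","cup","jar"]:
        for o in nets.pinpoint(c,q)[:2]: print(q,round(o["confidence"],2),w(c,o["position"]))
s=observe(); print(s["time_s"],s["position"],np.array(s["eef_rot"]),s["grip_width"])
E
```

```text
pics
scene [-0.009  0.35   0.785]
cupboard 0.57 [ 0.486  0.209 -0.003]
door_edge 0.56 [0.403 0.13  0.13 ]
shelf_front 0.78 [0.648 0.038 0.189]
shaker 0.86 [ 0.554  0.006 -0.004]
shaker 0.63 [ 0.554 -0.22  -0.002]
tin 0.94 [0.463 0.036 0.001]
tin 0.41 [ 0.398 -0.071  0.002]
pepper_mill 0.77 [ 0.553 -0.219 -0.004]
cup 0.97 [ 0.415 -0.228 -0.001]
jar 0.88 [ 0.395 -0.071  0.001]
top [0.377 0.027 1.256]
cupboard 0.83 [0.486 0.216 0.   ]
door_hinge 0.88 [0.575 0.159 0.135]
door_edge 0.81 [0.4   0.133 0.133]
door_edge 0.46 [ 0.553  0.01  -0.   ]
catch_pad 0.48 [0.467 0.173 0.12 ]
shelf_front 0.7 [0.647 0.045 0.193]
shaker 0.73 [0.554 0.009 0.002]
tin 0.59 [0.553 0.007 0.003]
tin 0.23 [ 0.412 -0.223  0.001]
pepper_mill 0.66 [ 0.551 -0.224  0.   ]
cup 0.88 [ 0.411 -0.225  0.005]
jar 0.58 [ 0.393 -0.07  -0.004]
1.1 [ 0.225 -0.61   0.223] [[ 0.938  0.345 -0.   ]
 [ 0.345 -0.938 -0.   ]
 [-0.     0.    -1.   ]] 1.0049975176135375
```

View pics/scene0.png

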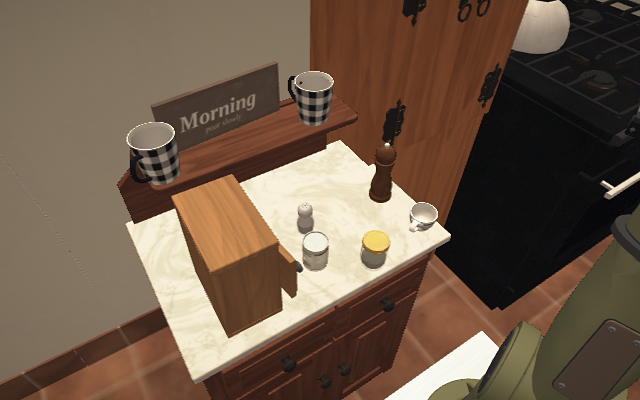

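View pics/top0.png

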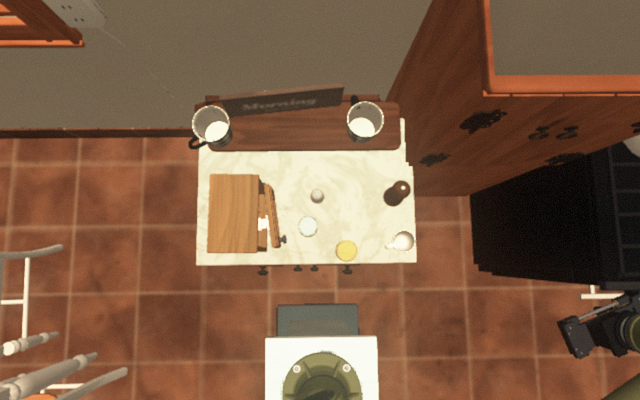

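The scene picture shows the cupboard on the left with its door facing right. The shaker is at about (305,215), the tin at (315,250), the jar at (375,247), the mill at (382,170) and the cup at (424,215). The top view agrees with this: the catch is at (262,224) and the knob at (283,239). I'll square the tool up and move over the shaker.

>>> {"name": "carry_out", "arguments": {"targets": [[0,0,0,0,0.117],[0,0,0,-20,0.117],[0,0,0,-20,0.118],[0,23,-44,0,0],[0,23,-44,0,0],[0,23,-44,0,0],[0,23,-44,0,0],[0,23,-44,0,0]]}}

```text
time_s: 1.9
position: [0.3401, -0.388, 0.2628]
eef_rot: [[1.0, 0.001, 0.0], [0.001, -1.0, -0.001], [0.0, 0.001, -1.0]]
ft_force: [0.9, 0.4, 0.4]
grip_width: 1.001
gripper_force: 0.0
```

>>> {"name": "carry_out", "arguments": {"targets": [[0,23,-44,0,0],[0,23,-44,0,0],[0,23,-44,0,0],[0,23,-44,0,0],[0,23,-44,0,0],[0,23,-44,0,0],[0,23,-44,0,0],[0,0,0,0,0]]}}

```text
time_s: 2.7
position: [0.5025, -0.0732, 0.2631]
eef_rot: [[1.0, 0.013, 0.002], [0.013, -1.0, 0.003], [0.002, -0.003, -1.0]]
ft_force: [1.4, 0.3, -0.6]
grip_width: 0.998
gripper_force: 0.0
```

```bash
python3 - <<'E'
from h import *
np.set_printoptions(precision=3,suppress=True)
p,d=shot("scene","s1.png")
for q in ["shaker","tin","cupboard"]:
    ms=nets.cut_out("scene",q)
    if ms:
        P=cloud("scene",d,ms[0]["mask"]); 
        if q!="cupboard": print(q,ms[0]["confidence"],len(P),P.min(0),P.max(0),np.median(P,0))
        else:
            T=P[(P[:,2]>.222)&(P[:,2]<.24)]; print(len(T), cv2.minAreaRect((T[:,:2]*1000).astype(np.float32)))
s=observe(); print(s["time_s"],s["position"],np.array(s["eef_rot"]),s["q"],s["ft_force"])
E
```

```text
shaker 0.85 475 [ 0.529 -0.01  -0.001] [0.603 0.03  0.09 ] [0.539 0.016 0.055]
tin 0.81 920 [ 0.434  0.007 -0.001] [0.492 0.064 0.075] [0.451 0.043 0.066]
6155 ((484.64483642578125, 214.18966674804688), (120.36918640136719, 194.04258728027344), 88.86811828613281)
2.9 [ 0.5   -0.083  0.262] [[ 1.    -0.001 -0.001]
 [-0.001 -1.    -0.001]
 [-0.001  0.001 -1.   ]] [ 0.646  0.02  -0.537  1.722  0.011  1.403 -1.465] [ 0.251 -0.177  0.343]
```

>>> {"name": "carry_out", "arguments": {"targets": [[0,27,-41,0,0],[0,27,-50,0,0],[0,0,0,45,0],[0,0,0,45,0],[0,0,0,45,0],[0,0,0,45,0],[0,0,0,35,0],[0,0,0,18,0]], "newtons": 15}}

```text
time_s: 3.7
position: [0.548, 0.0005, 0.0258]
eef_rot: [[1.0, -0.003, -0.006], [-0.003, -1.0, -0.001], [-0.006, 0.001, -1.0]]
ft_force: [0.9, -0.0, 0.5]
grip_width: 1.005
gripper_force: 0.0
```

>>> {"name": "carry_out", "arguments": {"targets": [[0,0,0,0,0],[0.6,0,0,0,0],[0.8,0,0,0,0],[0.8,0,0,0,0],[0.8,0,0,0,0]]}}

```text
time_s: 4.2
position: [0.5517, 0.003, 0.0307]
eef_rot: [[1.0, 0.001, 0.002], [0.001, -1.0, -0.001], [0.002, 0.001, -1.0]]
ft_force: [0.1, -0.5, -0.1]
grip_width: 0.718
gripper_force: 0.0
```

>>> {"name": "carry_out", "arguments": {"targets": [[0.8,0,0,0,0],[0.8,0,0,0,0],[0.8,0,0,0,0],[0.8,0,0,0,0]]}}

```text
time_s: 4.6
position: [0.5511, 0.0036, 0.0298]
eef_rot: [[1.0, 0.001, 0.001], [0.001, -1.0, 0.0], [0.001, -0.0, -1.0]]
ft_force: [0.7, 1.2, 1.0]
grip_width: 0.475
gripper_force: 15.0
```

>>> {"name": "carry_out", "arguments": {"targets": [[0.8,0,0,-12,0],[0.8,0,0,-13,0],[0.8,1,20,0,0],[0.8,1,20,0,0],[0.8,1,20,0,0],[0.8,0,18,0,0],[0.8,0,0,0,0],[0.8,0,0,12,0]]}}

```text
time_s: 5.4
position: [0.5558, -0.0746, 0.0444]
eef_rot: [[1.0, -0.0, 0.004], [-0.0, -1.0, -0.001], [0.004, 0.001, -1.0]]
ft_force: [0.9, 0.8, -1.7]
grip_width: 0.469
gripper_force: 15.0
```

>>> {"name": "carry_out", "arguments": {"targets": [[0.8,0,0,11,0],[0.8,0,0,1,0],[0.8,0,0,0,0],[0.3,0,0,0,0],[0.1,0,0,0,0],[0.1,0,0,0,0],[0.1,0,0,0,0],[0.1,0,0,0,0]]}}

```text
time_s: 6.2
position: [0.554, -0.0748, 0.0307]
eef_rot: [[1.0, 0.001, 0.0], [0.001, -1.0, -0.0], [0.0, 0.0, -1.0]]
ft_force: [-0.1, -0.6, 0.0]
grip_width: 0.837
gripper_force: 0.0
```

>>> {"name": "carry_out", "arguments": {"targets": [[0,0,0,-30,0],[0,0,0,-45,0],[0,0,0,-45,0],[0,0,0,0,0.15],[0,0,0,0,0.15]]}}

```text
time_s: 6.7
position: [0.5552, -0.075, 0.1528]
eef_rot: [[0.954, -0.301, 0.004], [-0.301, -0.954, -0.001], [0.004, 0.0, -1.0]]
ft_force: [-0.8, -0.8, -0.0]
grip_width: 0.998
gripper_force: 0.0
```

```bash
python3 - <<'E'
from h import *
np.set_printoptions(precision=3,suppress=True)
s=observe(); print(s["time_s"],s["position"],np.array(s["eef_rot"]),s["q"],s["ft_force"])
p,d=shot("scene","s2.png")
for q in ["shaker","tin","door_edge"]:
  for o in nets.pinpoint("scene",q)[:2]: print(q,round(o["confidence"],2),w("scene",o["position"]))
E
```

```text
6.7 [ 0.555 -0.075  0.153] [[ 0.954 -0.301  0.004]
 [-0.301 -0.954 -0.001]
 [ 0.004  0.    -1.   ]] [ 0.581  0.215 -0.557  1.756  0.123  1.2   -1.886] [-0.825 -0.756 -0.044]
shaker 0.85 [ 0.555 -0.073 -0.008]
shaker 0.3 [0.648 0.042 0.19 ]
tin 0.6 [ 0.461  0.04  -0.001]
tin 0.34 [ 0.486  0.212 -0.003]
door_edge 0.73 [ 0.464  0.033 -0.002]
door_edge 0.63 [0.406 0.131 0.129]
```

View pics/s2.png

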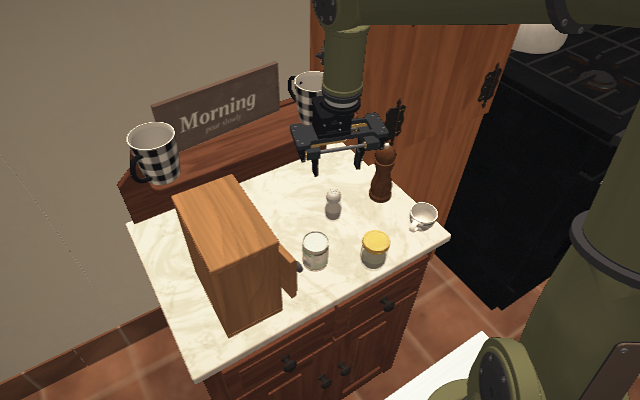

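The shaker stands at its new place, around pixel (333,203). Next I'll turn the gripper and go to the tin.

>>> {"name": "carry_out", "arguments": {"targets": [[0,-37,-15,0,0],[0,-37,-15,0,0],[0,-36,-14,0,0],[0,0,0,0,-0.145],[0,0,0,0,-0.145],[0,0,0,0,-0.145],[0,0,0,0,-0.145],[0,0,0,0,-0.145]]}}

```text
time_s: 7.7
position: [0.4615, -0.0002, 0.1502]
eef_rot: [[0.907, 0.422, -0.001], [0.422, -0.907, -0.0], [-0.001, -0.0, -1.0]]
ft_force: [-0.0, 0.3, 0.3]
grip_width: 1.0
gripper_force: 0.0
```

>>> {"name": "carry_out", "arguments": {"targets": [[0,0,0,0,-0.144],[0,0,0,0,-0.144],[0,0,0,0,-0.144],[0,0,0,0,-0.144],[0,0,0,0,-0.144],[0,0,0,0,-0.144],[0,0,0,0,-0.144],[0,0,0,0,-0.144]]}}

```text
time_s: 8.5
position: [0.4615, -0.0001, 0.1501]
eef_rot: [[-0.016, 1.0, -0.001], [1.0, 0.016, 0.0], [0.0, -0.001, -1.0]]
ft_force: [-0.9, 1.2, 0.7]
grip_width: 0.998
gripper_force: 0.0
```

>>> {"name": "carry_out", "arguments": {"targets": [[0,0,0,0,0]]}}

```text
time_s: 8.6
position: [0.4615, -0.0002, 0.1502]
eef_rot: [[-0.01, 1.0, -0.001], [1.0, 0.01, -0.0], [-0.0, -0.001, -1.0]]
ft_force: [-0.2, 0.1, -1.2]
grip_width: 1.001
gripper_force: 0.0
```

>>> {"name": "carry_out", "arguments": {"targets": [[0,37,1,0,0],[0,0,0,40,0],[0,0,0,40,0],[0,0,0,38,0],[0.5,0,0,0,0],[0.6,0,0,0,0],[0.6,0,0,0,0],[0.6,0,0,0,0]], "newtons": 18}}

```text
time_s: 9.4
position: [0.4644, 0.0367, 0.0346]
eef_rot: [[-0.006, 1.0, 0.004], [1.0, 0.006, -0.001], [-0.001, 0.004, -1.0]]
ft_force: [0.0, 0.4, -0.2]
grip_width: 0.723
gripper_force: 0.0
```

>>> {"name": "carry_out", "arguments": {"targets": [[0.6,0,0,0,0],[0.6,0,0,0,0],[0.6,0,0,0,0]]}}

```text
time_s: 9.7
position: [0.4641, 0.0366, 0.0342]
eef_rot: [[-0.007, 1.0, 0.003], [1.0, 0.007, -0.001], [-0.001, 0.003, -1.0]]
ft_force: [-1.2, -0.0, 6.9]
grip_width: 0.653
gripper_force: 18.1
```

>>> {"name": "carry_out", "arguments": {"targets": [[0.6,0,0,-30,0],[0.6,0,0,-35,0],[0.6,0,0,-30,0],[0.6,-32,2,0,0],[0.6,-32,2,0,0],[0.6,-32,2,0,0],[0.6,-32,2,0,0],[0.6,-29,0,0,0]]}}

```text
time_s: 10.5
position: [0.4712, -0.1218, 0.1275]
eef_rot: [[-0.006, 1.0, -0.0], [1.0, 0.006, -0.0], [-0.0, -0.0, -1.0]]
ft_force: [0.7, -0.2, -2.2]
grip_width: 0.656
gripper_force: 18.0
```

>>> {"name": "carry_out", "arguments": {"targets": [[0.6,0,0,0,0],[0.6,0,0,35,0],[0.6,0,0,35,0],[0.6,0,0,15,0],[0.6,0,0,8,0],[0.6,0,0,0,0]]}}

```text
time_s: 11.1
position: [0.471, -0.1195, 0.0342]
eef_rot: [[-0.008, 1.0, -0.002], [1.0, 0.008, 0.001], [0.001, -0.002, -1.0]]
ft_force: [-0.3, -0.1, -1.9]
grip_width: 0.656
gripper_force: 18.0
```

>>> {"name": "carry_out", "arguments": {"targets": [[0.2,0,0,0,0],[0.2,0,0,0,0],[0.2,0,0,0,0],[0.2,0,0,-30,0],[0.2,0,0,-45,0],[0.2,0,0,-45,0],[0.2,0,0,-45,0],[0.2,0,0,0,0]]}}

```text
time_s: 11.9
position: [0.4759, -0.121, 0.2068]
eef_rot: [[-0.007, 1.0, 0.012], [1.0, 0.007, -0.005], [-0.005, 0.012, -1.0]]
ft_force: [0.5, -0.7, -0.6]
grip_width: 0.803
gripper_force: 0.0
```

```bash
python3 - <<'E'
from h import *
np.set_printoptions(precision=3,suppress=True)
s=observe(); print(s["time_s"],s["position"],np.array(s["eef_rot"]),s["q"],s["ft_force"],s["grip_width"])
for c in ["scene","top"]:
  p,d=shot(c,c+"3.png")
  for q in ["shaker","tin","door_edge","door_hinge","catch_pad","jar"]:
    for o in nets.pinpoint(c,q)[:2]: print(c,q,round(o["confidence"],2),w(c,o["position"]))
m=cams.camera_model("top")
cv2.imwrite("pics/t3c.png",cv2.resize(p[150:280,180:440,::-1],None,fx=3,fy=3,interpolation=cv2.INTER_CUBIC))
# door-top points
P=cloud("top",d,np.ones(d.shape,bool)); k=(P[:,2]>.12)&(P[:,2]<.145)&(P[:,0]>.38)&(P[:,0]<.6)&(P[:,1]>.09)&(P[:,1]<.153)
D=P[k]; print(len(D)); 
for x in np.arange(.40,.59,.02):
    b=D[abs(D[:,0]-x)<.006]
    if len(b): print(round(x,2),len(b),b[:,1].min(),b[:,1].max())
E
```

```text
11.9 [ 0.476 -0.121  0.207] [[-0.007  1.     0.012]
 [ 1.     0.007 -0.005]
 [-0.005  0.012 -1.   ]] [ 0.706  0.    -0.509  1.851  0.003  1.278  0.203] [ 0.472 -0.735 -0.566] 0.8034427930120406
scene shaker 0.87 [ 0.553 -0.074 -0.001]
scene tin 0.7 [ 0.472 -0.12  -0.004]
scene door_edge 0.73 [0.403 0.131 0.131]
scene door_edge 0.46 [ 0.418 -0.229 -0.003]
scene catch_pad 0.39 [ 0.487  0.211 -0.002]
scene jar 0.75 [ 0.395 -0.071  0.002]
top shaker 0.5 [ 0.557 -0.071  0.001]
top tin 0.51 [ 0.473 -0.124 -0.002]
top door_edge 0.91 [0.399 0.132 0.132]
top door_hinge 0.61 [0.574 0.157 0.13 ]
top catch_pad 0.62 [0.467 0.172 0.119]
top jar 0.89 [ 0.392 -0.068 -0.002]
460
0.42 35 0.11619667776817291 0.13387721821833165
0.44 31 0.11898952571680177 0.13650756308604328
0.46 40 0.12151895899475224 0.14559661196278373
0.48 40 0.12447742903936643 0.14576370293656962
0.5 30 0.12699366711432475 0.1423457816570448
0.52 33 0.12973773259394578 0.14775016564271864
0.54 30 0.13233741900494175 0.1480294946826641
0.56 31 0.13523551785132099 0.15043633489969674
0.58 2 0.14245883525820427 0.14561870724545842
```

View pics/t3c.png

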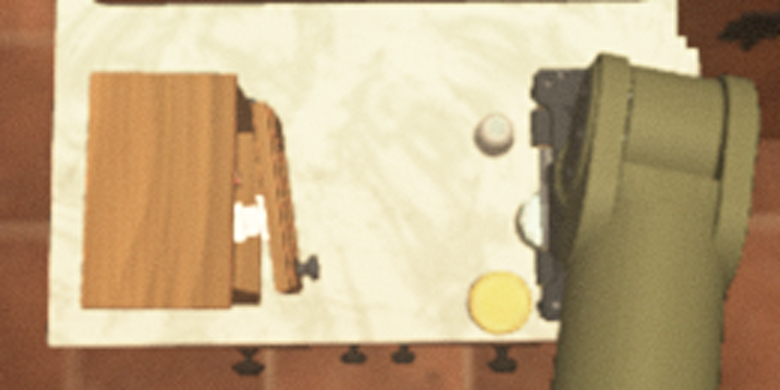

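Both the tin and the shaker are placed. In the crop the tin is at about (540,222), the shaker at (493,133), the catch pad at (250,215) and the knob at (310,268). The door is at about 0.155 rad. Reaching the pad needs the tool to lean about 40° towards +y. The interface only offers turns about the tool's z, so I'll find out how the arm handles the edge of its reach in free space at the right.

>>> {"name": "carry_out", "arguments": {"targets": [[1,0,0,-45,0],[1,0,0,-45,0],[1,-43,-16,0,0],[1,-43,-16,0,0],[1,-43,-16,0,0],[1,-43,-16,0,0],[1,-43,-16,0,0],[1,-43,-16,0,0]]}}

```text
time_s: 13.4
position: [0.3766, -0.3805, 0.2897]
eef_rot: [[-0.007, 1.0, 0.0], [1.0, 0.007, -0.001], [-0.001, 0.0, -1.0]]
ft_force: [1.3, 0.5, -0.6]
grip_width: 0.155
gripper_force: 0.0
```

>>> {"name": "carry_out", "arguments": {"targets": [[1,-20,-45,0,0],[1,-20,-45,0,0],[1,-20,-45,0,0],[1,-20,-45,0,0],[1,-20,-45,0,0],[1,-20,-45,0,0],[1,0,0,0,0]]}}

```text
time_s: 14.1
position: [0.0996, -0.5032, 0.2895]
eef_rot: [[0.006, 1.0, -0.004], [1.0, -0.006, -0.001], [-0.001, -0.004, -1.0]]
ft_force: [-0.2, -0.6, 1.0]
grip_width: 0.007
gripper_force: 0.0
```

```bash
python3 - <<'E'
from h import *
np.set_printoptions(precision=3,suppress=True)
s=observe(); print(s["time_s"],s["position"],np.array(s["eef_rot"]),s["q"],s["ft_force"],s["grip_width"])
E
```

```text
14.1 [ 0.1   -0.503  0.29 ] [[ 0.006  1.    -0.004]
 [ 1.    -0.006 -0.001]
 [-0.001 -0.004 -1.   ]] [1.257 0.003 0.064 1.683 0.004 1.455 1.315] [-0.249 -0.596  1.038] 0.007312775308453237
```

>>> {"name": "carry_out", "arguments": {"targets": [[1,0,-45,0,0],[1,0,-45,0,0],[1,30,0,0,0],[1,30,0,0,0],[1,30,0,0,0],[1,30,0,0,0],[1,0,0,0,0]]}}

```text
time_s: 14.8
position: [0.0178, -0.379, 0.29]
eef_rot: [[-0.008, 1.0, 0.0], [1.0, 0.008, -0.001], [-0.001, 0.0, -1.0]]
ft_force: [0.3, -0.8, -0.3]
grip_width: 0.006
gripper_force: 0.0
```

```bash
python3 - <<'E'
from h import *
np.set_printoptions(precision=3,suppress=True)
s=observe(); print(s["time_s"],s["position"],np.array(s["eef_rot"]),s["q"],s["ft_force"],s["grip_width"])
E
```

```text
14.8 [ 0.018 -0.379  0.29 ] [[-0.008  1.     0.   ]
 [ 1.     0.008 -0.001]
 [-0.001  0.    -1.   ]] [ 1.339 -0.295  0.09   1.939  0.026  1.496  1.432] [ 0.326 -0.759 -0.338] 0.0060437710450043985
```

>>> {"name": "carry_out", "arguments": {"targets": [[1,25,0,0,0],[1,25,0,0,0],[1,25,0,0,0],[1,0,0,0,0]]}}

```text
time_s: 15.2
position: [0.0163, -0.3595, 0.2823]
eef_rot: [[-0.0, 1.0, 0.0], [0.999, 0.0, 0.036], [0.036, 0.0, -0.999]]
ft_force: [0.7, -0.1, 0.0]
grip_width: 0.005
gripper_force: 0.0
```

```bash
python3 - <<'E'
from h import *
np.set_printoptions(precision=3,suppress=True)
s=observe(); print(s["time_s"],s["position"],np.array(s["eef_rot"]),s["q"],s["ft_force"],s["grip_width"])
E
```

```text
15.2 [ 0.016 -0.36   0.282] [[-0.     1.     0.   ]
 [ 0.999  0.     0.036]
 [ 0.036  0.    -0.999]] [ 1.527 -0.299 -0.056  1.959 -0.02   1.517  1.476] [ 0.723 -0.127  0.017] 0.005406509690344486
```

>>> {"name": "carry_out", "arguments": {"targets": [[1,50,0,0,0],[1,50,0,0,0],[1,50,0,0,0],[1,50,0,0,0]]}}

```text
time_s: 15.6
position: [0.0256, -0.3073, 0.2431]
eef_rot: [[-0.008, 1.0, 0.009], [0.987, 0.007, 0.158], [0.158, 0.01, -0.987]]
ft_force: [-2.2, 0.8, 0.8]
grip_width: 0.005
gripper_force: 0.0
```

>>> {"name": "carry_out", "arguments": {"targets": [[1,0,0,50,0],[1,0,0,50,0],[1,0,0,0,0]]}}

```text
time_s: 15.9
position: [0.029, -0.2853, 0.1391]
eef_rot: [[-0.019, 1.0, 0.014], [0.985, 0.017, 0.172], [0.172, 0.017, -0.985]]
ft_force: [-0.7, 0.7, 0.3]
grip_width: 0.003
gripper_force: 0.0
```

```bash
python3 - <<'E'
from h import *
np.set_printoptions(precision=3,suppress=True)
s=observe(); print(s["time_s"],s["position"],np.array(s["eef_rot"]),s["q"],s["ft_force"],s["grip_width"])
E
```

```text
15.9 [ 0.029 -0.285  0.139] [[-0.019  1.     0.014]
 [ 0.985  0.017  0.172]
 [ 0.172  0.017 -0.985]] [ 1.507 -0.267 -0.07   2.235 -0.056  1.344  1.477] [-0.655  0.656  0.336] 0.0025258258075085875
```

>>> {"name": "carry_out", "arguments": {"targets": [[1,25,0,-43,0],[1,25,0,-43,0],[1,25,0,-43,0],[1,25,0,-43,0],[1,25,0,-43,0]]}}

```text
time_s: 16.4
position: [0.0323, -0.2797, 0.3629]
eef_rot: [[-0.016, 1.0, 0.008], [0.968, 0.013, 0.251], [0.25, 0.012, -0.968]]
ft_force: [-0.6, 0.2, 0.0]
grip_width: 0.005
gripper_force: 0.0
```

```bash
python3 - <<'E'
from h import *
np.set_printoptions(precision=3,suppress=True)
s=observe(); print(s["time_s"],s["position"],np.array(s["eef_rot"]),s["q"],s["ft_force"],s["grip_width"])
E
```

```text
16.4 [ 0.032 -0.28   0.363] [[-0.016  1.     0.008]
 [ 0.968  0.013  0.251]
 [ 0.25   0.012 -0.968]] [ 1.603 -0.301 -0.137  1.824 -0.075  1.867  1.479] [-0.551  0.198  0.002] 0.005163068937096051
```

```bash
cat >> h.py <<'E'
def plan(wps,step=.045):
    s=observe(); R=np.array(s["eef_rot"]); a=np.array(s["position"])
    for b in wps:
        d=R.T@(np.array(b)-a); n=int(np.ceil(np.linalg.norm(d)/step)); print(n,"rows",np.round(d/n*1000).astype(int)); a=np.array(b)
E
python3 - <<'E'
from h import *
d=np.load("topd.npy"); P=cloud("top",d,np.ones(d.shape,bool))
for y0 in np.arange(.4,1.1,.1):
    for x0 in (-.2,0,.2,.4):
        k=(P[:,1]>y0)&(P[:,1]<y0+.1)&(P[:,0]>x0)&(P[:,0]<x0+.2)
        print(round(y0,1),x0,k.sum(), P[k,2].max().round(2) if k.any() else None,end=" | ")
    print()
plan([(.28,-.32,.5),(.44,-.05,.5),(.36,.28,.5),(.03,.43,.52)])
E
```

```text
0.4 -0.2 1032 -0.74 | 0.4 0 983 -0.74 | 0.4 0.2 689 -0.74 | 0.4 0.4 0 None | 
0.5 -0.2 1029 -0.74 | 0.5 0 971 -0.74 | 0.5 0.2 784 -0.74 | 0.5 0.4 286 -0.74 | 
0.6 -0.2 1035 -0.74 | 0.6 0 999 -0.74 | 0.6 0.2 942 -0.74 | 0.6 0.4 914 -0.74 | 
0.7 -0.2 1037 -0.74 | 0.7 0 984 -0.74 | 0.7 0.2 952 -0.74 | 0.7 0.4 898 -0.74 | 
0.8 -0.2 1475 -0.31 | 0.8 0 990 -0.74 | 0.8 0.2 955 -0.74 | 0.8 0.4 922 -0.74 | 
0.9 -0.2 2690 -0.12 | 0.9 0 1001 -0.74 | 0.9 0.2 961 -0.74 | 0.9 0.4 934 -0.74 | 
1.0 -0.2 907 -0.16 | 1.0 0 1006 -0.74 | 1.0 0.2 959 -0.74 | 1.0 0.4 916 -0.74 | 
7 rows [ -1  36 -20]
7 rows [37 23 10]
8 rows [40 -9 10]
9 rows [ 17 -36   2]
```

Nothing stands on the left, only floor. I'll sweep over there above everything; the lean already gained should stay.

>>> {"name": "carry_out", "arguments": {"targets": [[1,-1,36,-20,0],[1,-1,36,-20,0],[1,-1,36,-20,0],[1,-1,36,-20,0],[1,-1,36,-20,0],[1,-1,36,-20,0],[1,-1,36,-20,0],[1,37,23,10,0]]}}

```text
time_s: 17.2
position: [0.309, -0.283, 0.4961]
eef_rot: [[-0.017, 1.0, 0.011], [0.967, 0.014, 0.255], [0.255, 0.015, -0.967]]
ft_force: [-0.4, -0.1, -0.7]
grip_width: 0.005
gripper_force: 0.0
```

>>> {"name": "carry_out", "arguments": {"targets": [[1,37,23,10,0],[1,37,23,10,0],[1,37,23,10,0],[1,37,23,10,0],[1,37,23,10,0],[1,37,23,10,0]]}}

```text
time_s: 17.8
position: [0.442, -0.0437, 0.4976]
eef_rot: [[-0.021, 1.0, 0.01], [0.968, 0.018, 0.252], [0.252, 0.015, -0.968]]
ft_force: [1.2, -0.4, -0.0]
grip_width: 0.006
gripper_force: 0.0
```

```bash
python3 - <<'E'
from h import *
np.set_printoptions(precision=3,suppress=True)
s=observe(); print(s["time_s"],s["position"],np.array(s["eef_rot"]),s["q"],s["ft_force"],s["grip_width"])
plan([(.36,.28,.5),(.03,.43,.52)])
E
```

```text
17.8 [ 0.442 -0.044  0.498] [[-0.021  1.     0.01 ]
 [ 0.968  0.018  0.252]
 [ 0.252  0.015 -0.968]] [ 1.147 -0.075 -0.821  1.349 -0.317  1.902  0.255] [ 1.249 -0.449 -0.004] 0.005746118561853527
8 rows [ 39 -10  10]
9 rows [ 17 -36   2]
```

>>> {"name": "carry_out", "arguments": {"targets": [[1,39,-10,10,0],[1,39,-10,10,0],[1,39,-10,10,0],[1,39,-10,10,0],[1,39,-10,10,0],[1,39,-10,10,0],[1,39,-10,10,0],[1,39,-10,10,0]]}}

```text
time_s: 18.6
position: [0.3544, 0.2774, 0.4988]
eef_rot: [[-0.024, 1.0, 0.01], [0.967, 0.021, 0.255], [0.255, 0.015, -0.967]]
ft_force: [0.7, 1.2, -0.8]
grip_width: 0.009
gripper_force: 0.0
```

>>> {"name": "carry_out", "arguments": {"targets": [[1,17,-36,2,0],[1,17,-36,2,0],[1,17,-36,2,0],[1,17,-36,2,0],[1,17,-36,2,0],[1,17,-36,2,0],[1,17,-36,2,0],[1,17,-36,2,0]]}}

```text
time_s: 19.4
position: [0.2003, 0.3645, 0.5189]
eef_rot: [[-0.02, 1.0, 0.005], [0.971, 0.019, 0.237], [0.237, 0.01, -0.971]]
ft_force: [0.3, 1.1, 0.0]
grip_width: 0.001
gripper_force: 0.0
```

```bash
python3 - <<'E'
from h import *
np.set_printoptions(precision=3,suppress=True)
s=observe(); print(s["time_s"],s["position"],np.array(s["eef_rot"]),s["q"],s["ft_force"],s["grip_width"])
plan([(.05,.43,.6)])
E
```

```text
19.4 [0.2   0.365 0.519] [[-0.02   1.     0.005]
 [ 0.971  0.019  0.237]
 [ 0.237  0.01  -0.971]] [-0.847 -0.301 -0.12   1.51  -0.169  1.727 -0.989] [0.335 1.135 0.048] 0.0011606781814214485
5 rows [ 17 -30 -13]
```

>>> {"name": "carry_out", "arguments": {"targets": [[1,15,-35,2,0],[1,15,-35,2,0],[1,15,-35,2,0],[1,15,-35,2,0],[1,15,-35,2,0],[1,0,0,-50,0],[1,0,0,-50,0],[1,0,0,-50,0]]}}

```text
time_s: 20.2
position: [0.0254, 0.4048, 0.6745]
eef_rot: [[-0.023, 1.0, 0.001], [0.972, 0.022, 0.232], [0.232, 0.006, -0.973]]
ft_force: [0.0, 1.0, 1.4]
grip_width: 0.006
gripper_force: 0.0
```

>>> {"name": "carry_out", "arguments": {"targets": [[1,15,0,-46,0],[1,15,0,-46,0],[1,15,0,-46,0],[1,15,0,-46,0],[1,15,0,-46,0]]}}

```text
time_s: 20.7
position: [0.0229, 0.4278, 0.78]
eef_rot: [[-0.023, 1.0, 0.009], [0.915, 0.018, 0.403], [0.403, 0.017, -0.915]]
ft_force: [-0.1, 0.4, -0.5]
grip_width: 0.002
gripper_force: 0.0
```

```bash
python3 - <<'E'
from h import *
np.set_printoptions(precision=3,suppress=True)
s=observe(); print(s["time_s"],s["position"],np.array(s["eef_rot"]),s["q"],s["ft_force"],s["grip_width"])
E
```

```text
20.7 [0.023 0.428 0.78 ] [[-0.023  1.     0.009]
 [ 0.915  0.018  0.403]
 [ 0.403  0.017 -0.915]] [-1.    -0.079 -0.478  0.742 -0.07   2.054 -1.509] [-0.102  0.363 -0.535] 0.0021751642350345077
```

>>> {"name": "carry_out", "arguments": {"targets": [[1,20,0,-45,0],[1,20,0,-45,0],[1,20,0,-45,0],[1,20,0,-45,0],[1,20,0,-45,0],[1,20,0,-45,0],[1,20,0,-45,0]]}}

```text
time_s: 21.4
position: [0.0155, 0.405, 0.9052]
eef_rot: [[-0.027, 0.999, 0.017], [0.772, 0.01, 0.635], [0.635, 0.03, -0.772]]
ft_force: [-0.4, -0.3, 0.3]
grip_width: 0.006
gripper_force: 0.0
```

```bash
python3 - <<'E'
from h import *
np.set_printoptions(precision=3,suppress=True)
s=observe(); print(s["time_s"],s["position"],np.array(s["eef_rot"]),s["q"],s["ft_force"],s["grip_width"])
E
```

```text
21.4 [0.016 0.405 0.905] [[-0.027  0.999  0.017]
 [ 0.772  0.01   0.635]
 [ 0.635  0.03  -0.772]] [-0.7   -0.051 -0.756  0.435 -0.094  2.054 -1.521] [-0.401 -0.269  0.265] 0.0062869538782313475
```

```bash
python3 - <<'E'
from h import *
plan([(.2,.34,.75),(.4,.15,.6),(.465,.0,.42),(.463,.06,.26)])
E
```

```text
6 rows [-26  30  14]
7 rows [-35  28   0]
6 rows [-39  10   7]
4 rows [-14  -2  40]
```

>>> {"name": "carry_out", "arguments": {"targets": [[1,-26,30,14,0],[1,-26,30,14,0],[1,-26,30,14,0],[1,-26,30,14,0],[1,-26,30,14,0],[1,-26,30,14,0]]}}

```text
time_s: 22.0
position: [0.1942, 0.3499, 0.7656]
eef_rot: [[-0.043, 0.999, 0.013], [0.789, 0.026, 0.614], [0.613, 0.036, -0.789]]
ft_force: [-0.8, 1.3, 0.4]
grip_width: 0.008
gripper_force: 0.0
```

>>> {"name": "carry_out", "arguments": {"targets": [[1,-35,28,0,0],[1,-35,28,0,0],[1,-35,28,0,0],[1,-35,28,0,0],[1,-35,28,0,0],[1,-35,28,0,0],[1,-35,28,0,0],[1,0,0,0,0]]}}

```text
time_s: 22.8
position: [0.4059, 0.1567, 0.6213]
eef_rot: [[-0.027, 1.0, 0.015], [0.794, 0.012, 0.608], [0.607, 0.028, -0.794]]
ft_force: [0.2, 0.4, -0.5]
grip_width: 0.005
gripper_force: 0.0
```

```bash
python3 - <<'E'
from h import *
np.set_printoptions(precision=3,suppress=True)
s=observe(); print(s["time_s"],s["position"],np.array(s["eef_rot"]),s["q"],s["ft_force"],s["grip_width"])
plan([(.465,.0,.42),(.463,.06,.26)])
E
```

```text
22.8 [0.406 0.157 0.621] [[-0.027  1.     0.015]
 [ 0.794  0.012  0.608]
 [ 0.607  0.028 -0.794]] [-0.215 -0.161  0.255  1.318 -0.656  1.908 -0.189] [ 0.168  0.397 -0.493] 0.005179882260051296
6 rows [-41   9  11]
4 rows [-12  -1  41]
```

>>> {"name": "carry_out", "arguments": {"targets": [[1,-41,9,11,0],[1,-41,9,11,0],[1,-41,9,11,0],[1,-41,9,11,0],[1,-41,9,11,0],[1,-41,9,11,0]]}}

```text
time_s: 23.4
position: [0.4667, 0.0061, 0.4249]
eef_rot: [[-0.039, 0.999, 0.017], [0.793, 0.021, 0.609], [0.608, 0.037, -0.793]]
ft_force: [1.8, -0.6, 0.2]
grip_width: 0.005
gripper_force: 0.0
```

>>> {"name": "carry_out", "arguments": {"targets": [[1,-12,-1,41,0],[1,-12,-1,41,0],[1,-12,-1,41,0],[1,-12,-1,41,0],[1,0,0,0,0]]}}

```text
time_s: 23.9
position: [0.4637, 0.0713, 0.2614]
eef_rot: [[-0.035, 0.999, 0.006], [0.792, 0.024, 0.61], [0.61, 0.026, -0.792]]
ft_force: [-0.6, 0.4, 0.5]
grip_width: 0.006
gripper_force: 0.0
```

```bash
python3 - <<'E'
from h import *
np.set_printoptions(precision=3,suppress=True)
s=observe(); print(s["time_s"],s["position"],np.array(s["eef_rot"]),s["q"],s["ft_force"],s["grip_width"])
p,d=shot("scene","s4.png")
for q in ["door_edge","catch_pad","shaker","tin"]:
  for o in nets.pinpoint("scene",q)[:2]: print(q,round(o["confidence"],2),w("scene",o["position"]))
plan([(.464,.174,.128)])
E
```

```text
23.9 [0.464 0.071 0.261] [[-0.035  0.999  0.006]
 [ 0.792  0.024  0.61 ]
 [ 0.61   0.026 -0.792]] [-0.133 -0.016  0.399  1.909 -0.63   1.463  0.438] [-0.565  0.374  0.53 ] 0.005876463379700846
door_edge 0.78 [0.403 0.131 0.132]
shaker 0.74 [ 0.555 -0.071 -0.004]
tin 0.8 [ 0.468 -0.119 -0.002]
4 rows [ 0 -2 44]
```

View pics/s4.png

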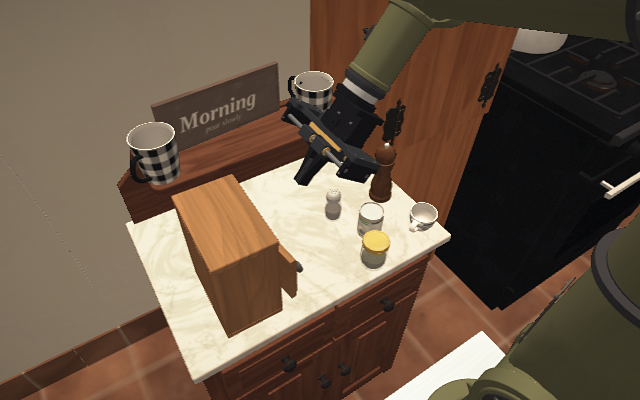

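>>> {"name": "carry_out", "arguments": {"targets": [[1,0,0,40,0],[1,0,0,40,0],[1,0,0,40,0],[1,0,0,33,0],[1,0,0,0,0],[1,0,0,0,0]]}}

```text
time_s: 24.75
position: [0.4697, 0.1599, 0.1439]
eef_rot: [[-0.032, 0.999, 0.018], [0.793, 0.015, 0.61], [0.609, 0.034, -0.792]]
ft_force: [0.8, -0.2, 0.5]
grip_width: 0.004
gripper_force: 0.0
```

>>> {"name": "carry_out", "arguments": {"targets": [[1,-1,-2,10,0],[1,-1,-2,9,0],[1,0,0,0,0],[1,0,0,0,0]]}}

```text
time_s: 25.15
position: [0.4649, 0.1704, 0.1264]
eef_rot: [[-0.031, 0.999, 0.016], [0.792, 0.015, 0.61], [0.609, 0.032, -0.792]]
ft_force: [-0.2, 0.0, 1.6]
grip_width: 0.003
gripper_force: 0.7
```

>>> {"name": "carry_out", "arguments": {"targets": [[1,-2.4,0,3.2,0],[1,-2.4,0,3.2,0],[1,0,0,0,0],[1,0,0,0,0]]}}

```text
time_s: 25.55
position: [0.465, 0.1711, 0.1189]
eef_rot: [[-0.032, 0.999, 0.016], [0.791, 0.016, 0.611], [0.611, 0.032, -0.791]]
ft_force: [-1.2, -0.8, 7.0]
grip_width: 0.006
gripper_force: 3.5
```

>>> {"name": "carry_out", "arguments": {"targets": [[1,-5.4,0,-2.9,0],[1,-5.4,0,-2.9,0],[1,0,0,0,0]]}}

```text
time_s: 25.85
position: [0.4648, 0.1586, 0.117]
eef_rot: [[-0.031, 0.999, 0.015], [0.791, 0.016, 0.612], [0.611, 0.031, -0.791]]
ft_force: [-4.5, -0.4, 9.2]
grip_width: 0.003
gripper_force: 4.1
```

```bash
cat > door.py <<'E'
from h import *
def door(cam="top",show=True):
    p,d=cams.read_camera(cam)
    for q in ["door_edge","door_hinge"]:
        for o in nets.pinpoint(cam,q)[:2]:
            x=w(cam,o["position"]); v=x-np.array([.5735,.1535,.133])
            print(cam,q,round(o["confidence"],2),x.round(3),"r",np.hypot(v[0],v[1]).round(3),"ang",(np.arctan2(-v[1],-v[0])+.02).round(3))
    return p,d
E
python3 - <<'E'
from door import *
p,d=door("scene"); door("top"); s=observe(); print(s["position"],s["ft_force"])
cv2.imwrite("pics/s5c.png",cv2.resize(p[120:340,150:430,::-1],None,fx=2.5,fy=2.5))
E
```

```text
scene door_edge 0.77 [0.409 0.111 0.133] r 0.17 ang 0.27
scene door_edge 0.52 [0.651 0.04  0.189] r 0.137 ang 2.193
top door_hinge 0.48 [0.577 0.153 0.131] r 0.003 ang 3.151
[0.46475762 0.15906762 0.11703371] [-3.91025019 -1.32421255  8.17541733]
```

View pics/s5c.png

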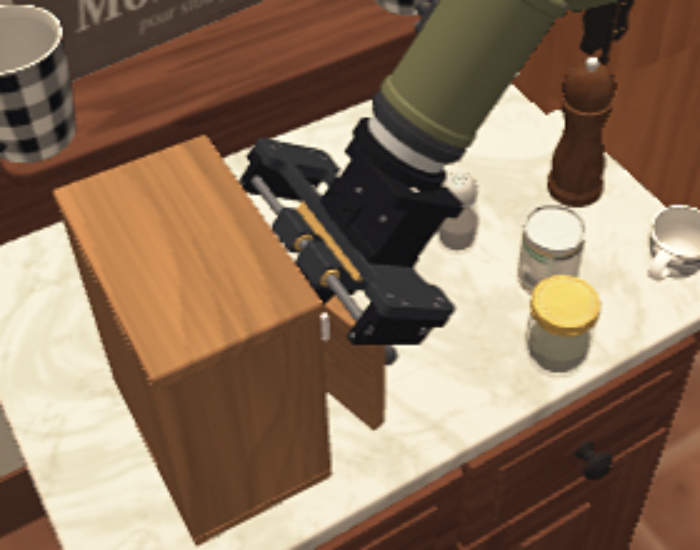

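The crop shows the door standing wider: its free edge is at about (383,420) and the white catch at (325,325). It is at about 0.27 rad, so the catch is passing its keeper. I keep pulling.

>>> {"name": "carry_out", "arguments": {"targets": [[1,-4.8,0,-3.7,0],[1,-4.8,0,-3.7,0],[1,-4.8,0,-3.7,0],[1,-4.8,0,-3.7,0],[1,0,0,0,0]]}}

```text
time_s: 26.65
position: [0.4677, 0.1335, 0.1177]
eef_rot: [[-0.032, 0.999, 0.02], [0.792, 0.013, 0.611], [0.61, 0.036, -0.792]]
ft_force: [0.8, -0.6, 7.3]
grip_width: 0.004
gripper_force: 3.6
```

```bash
python3 - <<'E'
from door import *
p,d=door("scene"); door("top"); s=observe(); print(s["position"],s["ft_force"])
E
```

```text
scene door_edge 0.97 [0.423 0.071 0.134] r 0.172 ang 0.524
top door_hinge 0.85 [0.575 0.157 0.132] r 0.004 ang -2.055
[0.46744416 0.13421992 0.11771757] [-0.17472344 -0.44712473  7.46368824]
```

```bash
python3 - <<'E'
from h import *
s=observe(); R=np.array(s["eef_rot"]); a=np.array(s["position"]); H=np.array([.5735,.1535,0])
def c(t,z,r=.145,e=0):
    S,C=np.sin(t),np.cos(t); h=.015*S+.026*C+e
    return H+r*np.array([-C,-S,0])+h*np.array([-S,C,0])+[0,0,z]
W=[a+[0,0,.014],c(.5,.132,.147,.006),c(.5,.116,.147,.006)]+[c(t,.116) for t in np.arange(.6,1.50,.1)]
for b in W:
    print(b.round(3),(R.T@(b-a)*1000).round(1)); a=b
E
```

```text
[0.467 0.134 0.132] [  8.5   0.5 -11.1]
[0.427 0.115 0.132] [-14.  -40.4 -13. ]
[0.427 0.115 0.116] [-9.8 -0.6 12.7]
[0.437 0.096 0.116] [-14.8   9.4 -11. ]
[0.444 0.083 0.116] [-11.    6.4  -8.2]
[0.452 0.07  0.116] [-10.6   8.   -7.8]
[0.462 0.057 0.116] [-10.1   9.6  -7.3]
[0.473 0.046 0.116] [-9.4 11.1 -6.7]
[0.485 0.036 0.116] [-8.5 12.4 -6. ]
[0.499 0.027 0.116] [-7.5 13.7 -5.1]
[0.514 0.02  0.116] [-6.3 14.8 -4.2]
[0.53  0.014 0.116] [-5.  15.8 -3.1]
```

>>> {"name": "carry_out", "arguments": {"targets": [[1,8.5,0.5,-11,0],[1,-7,-20,-6.5,0],[1,-7,-20,-6.5,0],[1,-10,-0.5,12.5,0],[1,0,0,0,0]]}}

```text
time_s: 27.45
position: [0.4243, 0.1138, 0.1131]
eef_rot: [[-0.029, 0.999, 0.014], [0.793, 0.015, 0.609], [0.608, 0.029, -0.793]]
ft_force: [-0.8, -0.6, -0.4]
grip_width: 0.005
gripper_force: 0.0
```

>>> {"name": "carry_out", "arguments": {"targets": [[1,-15,9.5,-11,0],[1,-11,6.5,-8,0],[1,-10.5,8,-8,0],[1,-10,9.5,-7.5,0],[1,0,0,0,0]]}}

```text
time_s: 27.95
position: [0.4622, 0.0546, 0.1144]
eef_rot: [[-0.03, 0.999, 0.018], [0.794, 0.012, 0.608], [0.607, 0.033, -0.794]]
ft_force: [0.3, -1.2, 0.4]
grip_width: 0.007
gripper_force: 0.0
```

```bash
python3 - <<'E'
from door import *
p,d=door("scene"); s=observe(); print(s["time_s"],s["position"],s["ft_force"],np.array(s["eef_rot"])[:,2],s["q"])
cv2.imwrite("pics/s6c.png",cv2.resize(p[120:340,150:430,::-1],None,fx=2.5,fy=2.5))
E
```

```text
scene door_edge 0.78 [0.47  0.016 0.131] r 0.172 ang 0.948
28.1 [0.45990996 0.0570708  0.11417605] [-0.85538759 -0.11395154 -1.41315094] [ 0.01492999  0.60962696 -0.79254783] [-0.08890698  0.15550157  0.41511846  2.06816693 -0.72552288  1.25848494
  0.70294842]
```

View pics/s6c.png

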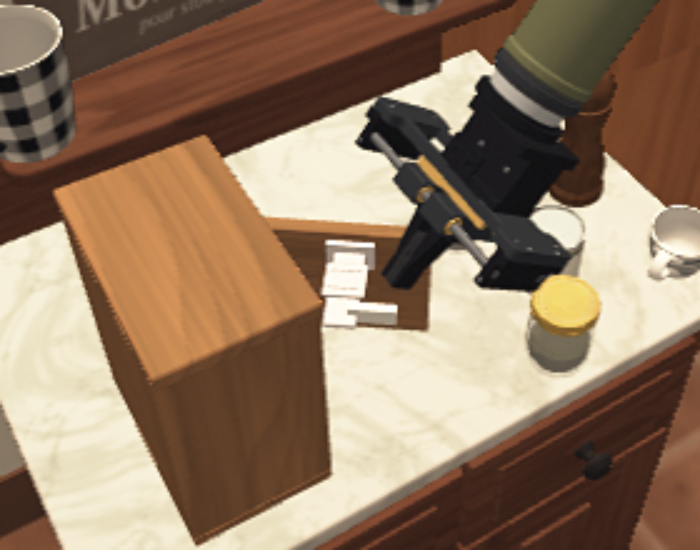

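The door is at about 0.93 rad. The fingertip at about (395,275) rests on its inner face, beside the catch at (345,270). I'll push it the rest of the way.

>>> {"name": "carry_out", "arguments": {"targets": [[1,-9.5,11,-6.5,0],[1,-8.5,12.5,-6,0],[1,-7.5,13.5,-5,0],[1,-6.5,15,-4,0],[1,-5,16,-3,0],[1,0,0,0,0]]}}

```text
time_s: 28.7
position: [0.53, 0.0139, 0.1133]
eef_rot: [[-0.032, 0.999, 0.016], [0.793, 0.016, 0.609], [0.609, 0.032, -0.793]]
ft_force: [-0.7, -0.2, 0.0]
grip_width: 0.006
gripper_force: 0.0
```

```bash
python3 - <<'E'
from door import *
p,d=door("scene"); door("top"); s=observe(); print(s["time_s"],s["position"],s["ft_force"],np.array(s["eef_rot"])[:,2])
E
```

```text
scene door_edge 0.84 [ 0.549 -0.016  0.13 ] r 0.171 ang 1.445
scene door_hinge 0.63 [ 0.556 -0.215 -0.002] r 0.369 ang 1.542
top door_edge 0.97 [ 0.544 -0.014  0.133] r 0.17 ang 1.416
top door_hinge 0.79 [0.574 0.156 0.133] r 0.003 ang -1.667
29.0 [0.5282141  0.01406216 0.1136181 ] [-0.06745406 -0.04088039  0.04379124] [ 0.01550028  0.60992427 -0.7923081 ]
```

>>> {"name": "carry_out", "arguments": {"targets": [[1,0,4,0,0],[1,0,4,0,0],[1,0,0,0,0],[1,0,-10,0,0],[1,0,-20,0,0],[1,0,0,-30,0],[1,0,0,-40,0],[1,0,0,-40,0]]}}

```text
time_s: 29.8
position: [0.5038, -0.0541, 0.2007]
eef_rot: [[-0.031, 0.999, 0.015], [0.792, 0.016, 0.61], [0.61, 0.03, -0.792]]
ft_force: [1.5, 0.7, 0.2]
grip_width: 0.008
gripper_force: 0.0
```

>>> {"name": "carry_out", "arguments": {"targets": [[1,30,0,-30,0],[1,30,0,-30,0],[1,30,0,-30,0],[1,0,0,0,0],[1,0,0,0,0]]}}

```text
time_s: 30.3
position: [0.5006, -0.0376, 0.3267]
eef_rot: [[-0.032, 0.999, 0.017], [0.793, 0.015, 0.609], [0.608, 0.033, -0.793]]
ft_force: [0.2, -0.0, -1.8]
grip_width: 0.006
gripper_force: 0.0
```

```bash
python3 - <<'E'
from door import *
p,d=door("scene"); door("top"); s=observe(); print(s["time_s"],s["position"],s["ft_force"])
for q in ["shaker","tin","pepper_mill","cup","jar"]:
  for o in nets.pinpoint("scene",q)[:1]: print(q,round(o["confidence"],2),w("scene",o["position"]))
cv2.imwrite("pics/s7.png",p[:,:,::-1])
E
```

```text
scene door_edge 0.59 [ 0.548 -0.015  0.132] r 0.171 ang 1.44
top door_hinge 0.92 [0.576 0.161 0.132] r 0.008 ang -1.855
30.6 [ 0.50050462 -0.03719329  0.32481   ] [1.15393419 0.14249589 0.01761236]
shaker 0.7 [ 0.55395166 -0.07160965 -0.00295992]
tin 0.55 [ 0.47163272 -0.12077314 -0.00581354]
pepper_mill 0.73 [ 0.55292446 -0.22056805 -0.00343907]
cup 0.63 [ 0.41642983 -0.23009065 -0.00281627]
jar 0.55 [ 0.39752892 -0.07269724 -0.00124129]
```

View pics/s7.png

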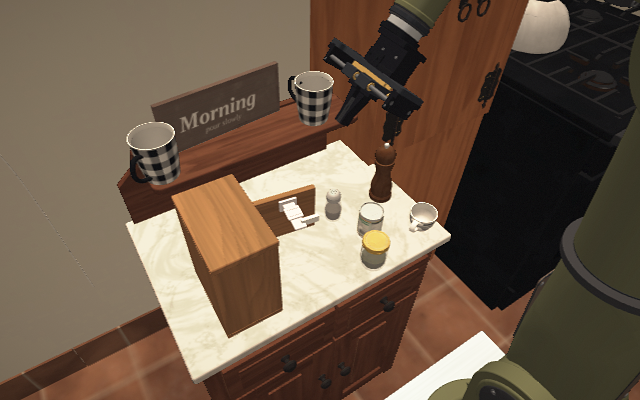

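The door is open, with its edge at about (315,200). The hand is clear and everything is standing. I'll check the door angle independently from depth, then hand in.

```bash
python3 - <<'E'
from h import *
P=[]
for c in ["scene","top"]:
    p,d=cams.read_camera(c); Q=cloud(c,d,np.ones(d.shape,bool))
    k=(Q[:,2]>.126)&(Q[:,2]<.140)&(Q[:,0]>.53)&(Q[:,0]<.60)&(Q[:,1]>-.025)&(Q[:,1]<.14); Q=Q[k]
    print(c,len(Q))
    if len(Q)>20:
        vx,vy,_,_=cv2.fitLine(Q[:,:2].astype(np.float32),cv2.DIST_HUBER,0,.01,.01).ravel(); a=np.arctan2(abs(vy),np.sign(vy)*vx); print("angle",a+.02)
        if c=="scene" : ang=a+.02
if 1.38<ang<1.6: r.hand_in(); print("handed in")
E
```

```text
scene 419
angle 1.4441581
top 331
angle 1.436795
the job is handed in; nothing more can be done
handed in
```

The job is handed in: the door rests open at about 1.44 rad (limit 1.35), the shaker and tin stand upright beyond its swing, and the mill, cup and jar are where they started to within measurement error; I have not seen the verdict.

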